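# Pin the label press and hold it down at the third click

### The job

The little green label press has its linkage pin taken out: pick the pin with the square blue head off the flat glass tray and push it, from the left side of the press as you face it, through the holes of the lever fork and the ram lug, until its head is fully home against the fork. Then push the wooden cross grip down past the first and second clicks to the third, so that the black pad presses firmly on the soap bar's label, and finish while still holding it down there, as it springs back when let go. Do not knock the two tins or the mug about.

Things in the scene. Friction and masses are not known exactly. Their poses are not given: they have to be found in the camera images.
- press: green bench-top lever press fixed on the table, about 290 mm long, 120 wide, 200 high. Origin on the table right below the pin hole; -x points to the wooden grip (towards the robot, within 0.35 rad), +y to the press's left, z up. Behind the grip: lever neck, fork (two upright plates, outer faces 13.5 mm either side of the middle) with the ram lug between, column. Nothing stands above the lever
- pin_seat (a point): mouth of the pin hole in the left fork plate's outer face. The hole runs along the press's y axis; the pin goes in towards -y. At rest it is 13.5 mm left of the press's origin, 150 mm above the table; it moves with the lever. Holes 11.5 mm across in both plates; the lug's slot between is as high and 16.5 mm long. They line up while the lever is left up
- pin_head (a point): centre of the pin's square blue head (20 x 20 mm, 28 mm along the axis; pin about 50 g). The pin lies flat, axis 18 mm above the table on a tray 8 mm thick. y = the pin's axis; the shank points to -y: from here 14 mm of head, a 4 mm collar 19 mm across, 41 mm of shank 10 mm across, its last 7 mm tapered to a 4 mm nose (tip 59 mm from here). Starts with -y within 0.5 rad of the world's -y
- pin_shoulder (a point): the face of the collar from which the shank springs, on the pin's axis, 18 mm from the head's centre; when the pin is fully home this point lies on pin_seat
- grip (a point): centre of the wooden cross grip at the lever's end: a round bar 22 mm across and 90 mm long, lying along the press's y axis, 200 mm from the lever's pivot. At rest its centre is 183 mm above the table; push down on its top with closed fingers at the middle, or take it between the fingers beside the lever's neck
- lever_angle (a joint): lever angle (rad): 0 at rest, where the lever rises 0.24 rad towards the grip; grows as the grip is pushed down. A spring always drives it back to 0. A plunger clicks into notches at 0.16, 0.32 and 0.48 (third click) but they do not hold it; a fixed stop is at 0.50. With the pin in, holding the third click takes about 9 to 12 N down at the grip
- lever: the press's lever as a body, moving with it: origin at its pivot on the column, 136 mm above the table and 58 mm behind the press's origin, on the press's middle plane; y axis = the pivot's axis = the press's y axis
- pad: black rubber pad 44 x 68 x 7 mm with its sprung aluminium plate, at the ram's foot; origin at the centre of its underside, 60 mm above the table at rest. The ram comes down with the lever only when the pin joins them; the pad meets the soap between the second and third click
- soap: soap bar 52 x 78 x 26 mm with a green label on top, lying in the shallow nest under the pad; origin at the centre of its underside, 14 mm above the table. Leave it in place
- tray: flat cream glass tray with a print of brown shells, 108 x 175 x 8 mm, fixed; the pin lies on it
- tin_red: red and white candle tin, 64 mm across, 45 mm high; leave it alone
- tin_blue: blue and white candle tin, 64 mm across, 45 mm high; leave it alone
- mug: white mug with a printed arcade, 80 x 111 x 82 mm; leave it alone
There are look-alikes about, which are no part of the job. Leave any turquoise look-alike of the soap alone.

How it is judged:
By the outcome, as a careful person would: the job done as asked, in the order asked, and still so for the second after the job is handed in, while the arm keeps its last pose, push and grip.
It also fails if it takes over 48 s, if anything falls off the work surface, if the arm or the gripper's body presses on something with over 40 N, if the wrist force passes 120 N, or if a joint passes its speed limit or range.

### The arm

A 7-joint arm with a two-finger parallel gripper is mounted at the origin on a cart in front of the work surface, level with it; the furniture and walls round the work are solid. World frame = base frame: x ahead of the robot, y to its left, z up, the work surface at z = 0. Lengths are in m, angles in rad, forces in N, time in s.
With the tool pointing down it reaches from about 0.4 to 0.85 m from the base axis. Payload 4.5 kg.
Tool frame: the origin (TCP) lies on the centre line of the jaws, within the pads' length; the fingertips stand 17 mm ahead of it and the grasp point (between the pads) lies 2 mm behind it (r.tip_reach is the distance from the TCP to the fingertips, in m); z points along the fingers, y is the line along which they close (so a half turn about z gives the same grasp; the last joint's range is limited). The gripper opens to 88 mm and grips with 3 to 60 N. Pads are 18 mm wide; open, the fingers measure 123 mm over their backs; the gripper's body (75 mm by 187 mm) begins 45 mm behind the grasp point.
Start: joints at [1.177, 0.689, -0.195, 1.565, 0.157, 0.902, -0.215], TCP at [0.259, -0.569, 0.256] pointing down, gripper open.
Joint ranges: [-3.01, 3.01], [-0.46, 2.08], [-1.47, 1.51], [0.13, 2.56], [-1, 4.14], [0.04, 2.09], [-2.66, 2.66]. Speed limits (rad/s): [2.57, 2.57, 3.14, 3.14, 3.14, 3.14, 3.14].

### API

Orientations are given as a unit quaternion [x, y, z, w].
In Python, from plant import r gives the robot as it stands.
- The arm moves only by the tool step_arm, never from a script. Its argument "steps" is a list of rows, each a list of 7 numbers: the shift along the tool's x, y, z in cm, then the turn, a rotation vector about the tool's x, y, z in degrees, then the gripper's target within -1 to 1 (shut at 1, half-way at 0, fully open at -1). A call has 1 to 8 rows; each row shifts and turns the commanded pose from where the row before left it, along the tool's axes as they then stand; what a row does not reach is not made up. A row lasts 1/8 s, in which the tool goes at most 62.5 mm and 10.7 degrees, less where a joint would pass 70% of its speed; a pose out of reach is approached as far as the arm can. A call with a gripper value outside its range is refused whole. The fingers move at their own pace and stop on an object; "force" is the grip in N (left out, the last holds). Time passes only in rows, so rows that do not move let the fingers close. It gives the time, the measured TCP pose, the force, the opening and the grip force at its end, in the units of the state.
- r.get_state(): the state, without advancing time (a new reading comes with each control period).
- r.snapshot(name): name is "scene" or "top" or "wrist"; returns a dict with "pixels" (420x560x3 uint8, red, green, blue), "fx", "fy", "cx", "cy" (pixels), "cam_to_world" (4x4, takes a point from camera to world coordinates). Camera axes: x right, y down, z forward; pixel columns grow to the right and rows downward; lengths in m; the calibration is good to about 2 mm. A picture is of the moment at which its call begins. There is no depth.
- r.finish_job(): hands the job in; it is judged then, once.
The state is a dict: "clock": time; "q": joint angles; "qd": joint speeds; "joint_torque": joint torques, N m; "tool_pos": TCP position; "eef_rot": TCP orientation; "contact_force": force on the tool from outside, world axes, zero at the start; "moment": the same for the moment, N m; "opening": opening from 0.0 (shut) to 1.0 (fully open); "finger_force": force on a finger pad.
Only numpy, scipy, OpenCV 4.12 (cv2) and the standard library are available. Lean on these libraries where they do the work, as an engineer would, in place of code of your own. Each camera call takes 0.05 s, during which the arm holds its last target. There are 200 camera calls.

## Working session

There is one attempt and no reset: what is moved stays moved. The work goes in short steps, Python scripts to look and compute and a tool call to move; the robot and the scene stay as the last step left them, time stands still between calls to the robot, and variables do not carry over. Pictures are saved under pics/ and viewed, at most 10 in all, crops included, and the job is handed in when it is done.

Besides the shell and the picture viewer there is one more tool, called after "Request:" as name([rows], argument=value, ...), one row to a line, values as JSON. step_arm: Moves the arm, as the interface text tells. Its arguments: {"type":"object","properties":{"steps":{"type":"array","items":{"type":"array","items":{"type":"number"}}},"force":{"type":"number"}},"required":["steps"]}

```bash
mkdir -p pics; ls; cat > h.py <<'E'
import numpy as np, cv2, json
from plant import r
from scipy.spatial.transform import Rotation as R
def snap(name,f):
    s=r.snapshot(name); cv2.imwrite(f'pics/{f}.png',s['pixels'][:,:,::-1])
    np.savez(f'pics/{f}.npz',**{k:s[k] for k in('fx','fy','cx','cy','cam_to_world')}); return s
def ray(f,u,v):
    s=np.load(f'pics/{f}.npz'); T=s['cam_to_world']
    d=T[:3,:3]@np.array([(u-s['cx'])/s['fx'],(v-s['cy'])/s['fy'],1]); return T[:3,3],d/np.linalg.norm(d)
def onz(f,u,v,z):
    o,d=ray(f,u,v); return o+d*(z-o[2])/d[2]
def proj(f,p):
    s=np.load(f'pics/{f}.npz'); q=np.linalg.inv(s['cam_to_world'])@np.r_[p,1]
    return np.array([s['fx']*q[0]/q[2]+s['cx'],s['fy']*q[1]/q[2]+s['cy']])
def tri(*obs):
    A=np.zeros((3,3));b=np.zeros(3)
    for f,u,v in obs:
        o,d=ray(f,u,v);M=np.eye(3)-np.outer(d,d);A+=M;b+=M@o
    p=np.linalg.solve(A,b); return p
def crop(f,x0,y0,w,h,k,out):
    i=cv2.imread(f'pics/{f}.png')[y0:y0+h,x0:x0+w]; cv2.imwrite(f'pics/{out}.png',cv2.resize(i,None,fx=k,fy=k,interpolation=cv2.INTER_CUBIC))
E
python3 - <<'E'
from h import *
snap('scene','s0');snap('top','t0')
for f in('s0','t0'):
    s=np.load(f'pics/{f}.npz');print(s['fx'],s['cam_to_world'].round(3).tolist())
print(r.get_state())
E
```

```text
pics
519.2668513642463 [[-0.837, -0.402, 0.37, 0.046], [-0.547, 0.623, -0.559, 0.79], [-0.006, -0.671, -0.742, 1.203], [0.0, 0.0, 0.0, 1.0]]
416.57766528568175 [[-0.029, -0.986, 0.163, 0.38], [-1.0, 0.027, -0.015, -0.001], [0.01, -0.164, -0.986, 1.355], [0.0, 0.0, 0.0, 1.0]]
{'clock': 0.1, 'q': array([ 1.17677017,  0.68987681, -0.19453864,  1.56620204,  0.15728737,
        0.90252116, -0.21510426]), 'qd': array([ 0.00115132, -0.00312849,  0.00028869, -0.00539946, -0.00127249,
        0.00114453, -0.00080828]), 'joint_torque': array([-3.26430316e-03, -5.28499639e+01, -1.27166145e+00, -1.53837115e+01,
       -5.25701477e-02,  1.95968700e-03,  1.51342346e-05]), 'tool_pos': array([ 0.25906338, -0.56820116,  0.25501536]), 'eef_rot': array([ 9.77199549e-01,  2.12321427e-01, -2.20438622e-04, -7.77876823e-04]), 'contact_force': array([ 0.06287017,  0.58959073, -0.44250174]), 'moment': array([-5.54463084e-03, -7.78230558e-02,  4.32379468e-05]), 'finger_force': 0.0, 'opening': 0.9974517506606976}
```

```bash
python3 -c "
import cv2,numpy as np
a=cv2.imread('pics/s0.png');b=cv2.imread('pics/t0.png')
cv2.imwrite('pics/b0.png',cv2.resize(np.vstack([a,b])[:, :],None,fx=.71,fy=.71))"
```

```text
(no output)
```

View pics/t0.png

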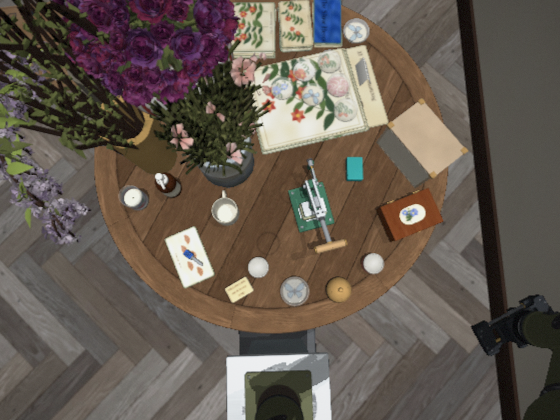

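View pics/s0.png

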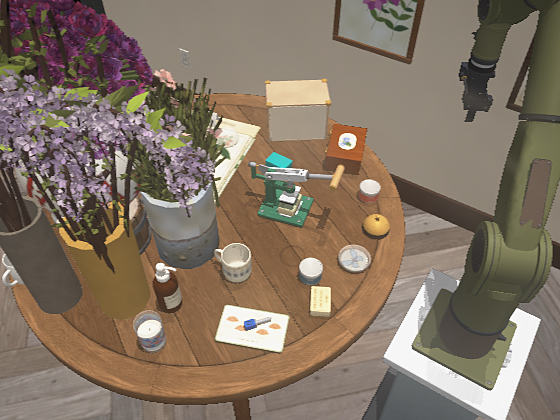

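The top view shows the press near (315,205), its grip at (330,246) and the pin on the tray at (190,257). The scene view shows the press at (288,195) and the pin at (258,323). I'll enlarge both.

```bash
python3 - <<'E'
from h import *
def up(f,x,y,w,h,k):
    return cv2.resize(cv2.imread(f'pics/{f}.png')[y:y+h,x:x+w],None,fx=k,fy=k,interpolation=cv2.INTER_CUBIC)
# top press 80x120 at(280,150) k5 -> 400x600 ; top pin 66x50 ; scene pin
a=up('t0',280,150,80,120,5)
b=np.vstack([up('t0',165,230,50,37,8)[:300],np.zeros((4,400,3),np.uint8),up('s0',220,300,80,59,5)])
cv2.imwrite('pics/c1.png',np.hstack([a,b[:600]]) if b.shape[0]>=600 else np.hstack([a[:b.shape[0]],b]))
cv2.imwrite('pics/c2.png',up('s0',240,145,110,85,7))
print(b.shape)
E
```

```text
(595, 400, 3)
```

View pics/c1.png

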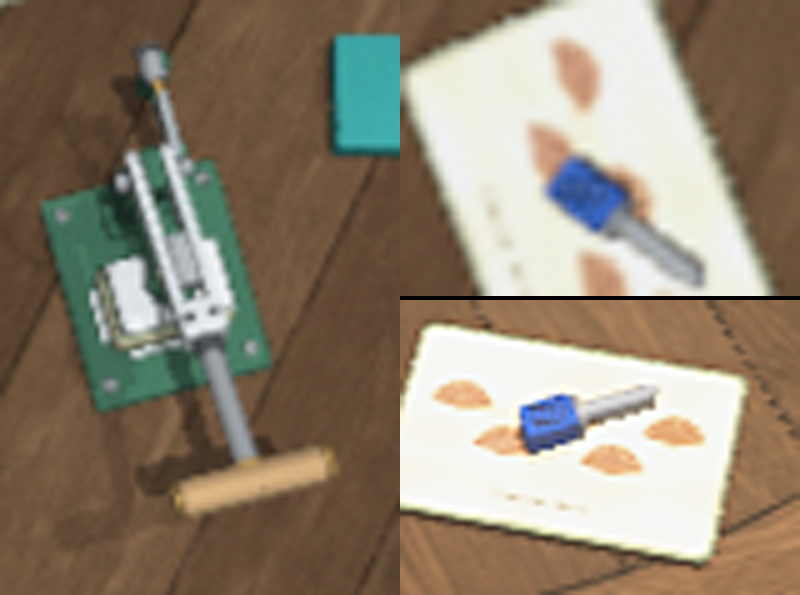

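View pics/c2.png

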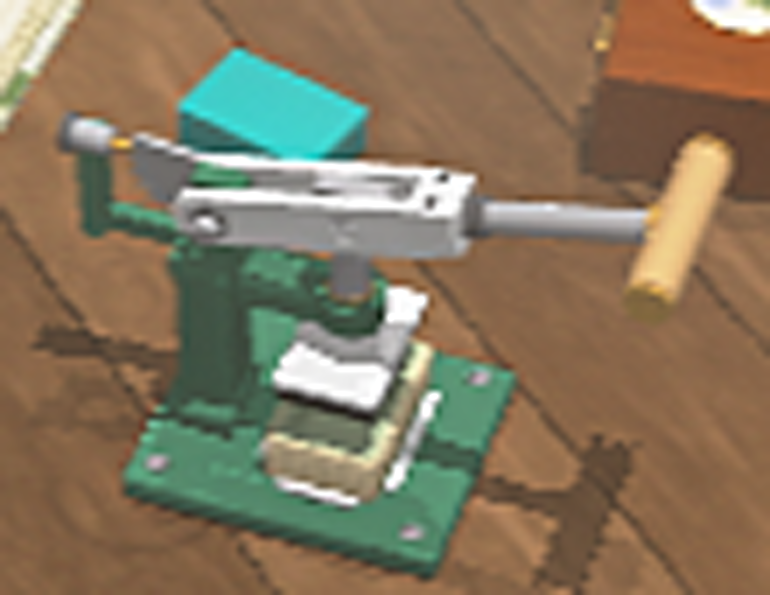

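The top crop shows the head centre at about (188.4,254.3) and the tip at (202,265); in the scene crop they are at (250,324.6) and (271,318.6). The grip centre is at (331.2,246.2) in the top view and (337.1,177.3) in the scene view.

```bash
cat > m.py <<'E'
from h import *
c=lambda x0,y0,k,u,v:((u+.5)/k+x0-.5,(v+.5)/k+y0-.5)
print('head',tri(('t0',*c(165,230,8,187,195)),('s0',*c(220,300,5,150,123))), onz('t0',*c(165,230,8,187,195),.02),onz('s0',*c(220,300,5,150,123),.02))
print('tip',tri(('t0',*c(165,230,8,295,278)),('s0',*c(220,300,5,255,95))),onz('t0',*c(165,230,8,295,278),.018),onz('s0',*c(220,300,5,255,95),.018))
T=lambda u,v:('t0',*c(280,150,5,u,v)); S=lambda u,v:('s0',*c(240,145,7,u,v))
g=tri(T(256,481),S(680,226));print('grip',g)
gl=tri(T(180,501),S(648,305));gr=tri(T(332,461),S(712,146));print(gl,gr,'axis ang',np.degrees(np.arctan2(*(gl-gr)[:2][::-1])))
# base plate corners at z~.01
for a,b in (((43,203),(127,487)),((208,163),None),((270,363),(512,375)),((103,408),(433,572))):
    print('corner',onz(*T(*a),.012), onz(*S(*b),.012) if b else '')
print('neck/fork end', [onz(*T(*a),.16) for a in((210,340),(136,155),(168,148))])
E
python3 m.py
```

```text
head [0.47155302 0.27588245 0.0193675 ] [0.47267576 0.27630912 0.02      ] [0.47010497 0.2757205  0.02      ]
tip [0.43682052 0.23286247 0.01767008] [0.43868846 0.23366766 0.018     ] [0.4347652  0.23230152 0.018     ]
grip [ 0.47186655 -0.15884098  0.18475032]
[ 0.46213316 -0.11575629  0.18251019] [ 0.48125905 -0.20152235  0.18961585] axis ang 102.57130351281982
corner [ 0.67348124 -0.05021372  0.012     ] [ 0.6678264  -0.04806834  0.012     ]
corner [ 0.69761617 -0.16029598  0.012     ] 
corner [ 0.56297171 -0.19468105  0.012     ] [ 0.56082693 -0.19638202  0.012     ]
corner [ 0.5365186  -0.08475335  0.012     ] [ 0.53097367 -0.07915746  0.012     ]
neck/fork end [array([ 0.55720326, -0.13911297,  0.16      ]), array([ 0.66853441, -0.10048709,  0.16      ]), array([ 0.67226678, -0.11952796,  0.16      ])]
```

```bash
cat >> h.py <<'E'
def yaw():
    x=R.from_quat(r.get_state()['eef_rot']).as_matrix()[:,0]; return np.degrees(np.arctan2(x[1],x[0]))
def plan(wps,g,cur=None):
    """wps: (pos, yaw deg, rows); prints rows in tool axes, constant tool-down"""
    s=r.get_state(); p,th=(s['tool_pos'],yaw()) if cur is None else cur
    for q,t,n in wps:
        for i in range(n):
            a=np.radians(th+(t-th)*i/n); x=np.array([np.cos(a),np.sin(a),0]);y=np.array([np.sin(a),-np.cos(a),0])
            d=(np.array(q)-p)/n*100
            print([round(float(v),2) for v in(d@x,d@y,-d[2])]+[0,0,round(float(-(t-th)/n),2),g])
        p,th=np.array(q),t
def show():
    s=r.get_state(); M=R.from_quat(s['eef_rot']).as_matrix()
    print(s['clock'],s['tool_pos'].round(4),'yaw',round(yaw(),2),'z',M[:,2].round(4),s['contact_force'].round(2),s['opening'],s['finger_force'])
E
python3 - <<'E'
from h import *
show()
plan([((.50,-.25,.33),35,7),((.455,.255,.25),51,9)],-1)
E
```

```text
0.1 [ 0.2591 -0.5682  0.255 ] yaw 24.52 z [-8.0e-04  1.4e-03 -1.0e+00] [ 0.06  0.59 -0.44] 0.9974517506606976 0.0
[5.02, -2.71, -1.07, 0, 0, -1.5, -1]
[5.09, -2.58, -1.07, 0, 0, -1.5, -1]
[5.15, -2.44, -1.07, 0, 0, -1.5, -1]
[5.21, -2.31, -1.07, 0, 0, -1.5, -1]
[5.27, -2.17, -1.07, 0, 0, -1.5, -1]
[5.33, -2.03, -1.07, 0, 0, -1.5, -1]
[5.38, -1.89, -1.07, 0, 0, -1.5, -1]
[2.81, -4.88, 0.89, 0, 0, -1.78, -1]
[2.96, -4.79, 0.89, 0, 0, -1.78, -1]
[3.11, -4.7, 0.89, 0, 0, -1.78, -1]
[3.25, -4.6, 0.89, 0, 0, -1.78, -1]
[3.39, -4.5, 0.89, 0, 0, -1.78, -1]
[3.53, -4.39, 0.89, 0, 0, -1.78, -1]
[3.66, -4.28, 0.89, 0, 0, -1.78, -1]
[3.8, -4.16, 0.89, 0, 0, -1.78, -1]
[3.92, -4.04, 0.89, 0, 0, -1.78, -1]
```

Request:
step_arm([
  [5.0,-2.7,-1.1,0,0,-1.5,-1],
  [5.1,-2.6,-1.1,0,0,-1.5,-1],
  [5.1,-2.4,-1.1,0,0,-1.5,-1],
  [5.2,-2.3,-1.1,0,0,-1.5,-1],
  [5.3,-2.2,-1.1,0,0,-1.5,-1],
  [5.3,-2.0,-1.1,0,0,-1.5,-1],
  [5.4,-1.9,-1.1,0,0,-1.5,-1],
])

```text
clock: 0.98
tool_pos: [0.5005, -0.2493, 0.3328]
eef_rot: [0.954, 0.301, -0.0, -0.0]
contact_force: [1.3, 0.1, -0.5]
opening: 0.999
finger_force: 0.0
```

Request:
step_arm([
  [2.8,-4.9,0.6,0,0,-1.8,-1],
  [3.0,-4.8,0.6,0,0,-1.8,-1],
  [3.1,-4.7,0.6,0,0,-1.8,-1],
  [3.2,-4.6,0.9,0,0,-1.8,-1],
  [3.4,-4.5,0.9,0,0,-1.8,-1],
  [3.5,-4.4,0.9,0,0,-1.8,-1],
  [3.7,-4.3,0.9,0,0,-1.8,-1],
  [3.8,-4.2,0.9,0,0,-1.8,-1],
])

```text
clock: 1.98
tool_pos: [0.4581, 0.2001, 0.2692]
eef_rot: [0.908, 0.418, -0.0, 0.0]
contact_force: [0.7, -0.6, -1.0]
opening: 0.998
finger_force: 0.0
```

Request:
step_arm([
  [3.9,-4.0,0.9,0,0,-1.8,-1],
  [0,0,0,0,0,0,-1],
])

```text
clock: 2.22
tool_pos: [0.4514, 0.2597, 0.26]
eef_rot: [0.9, 0.436, -0.0, -0.002]
contact_force: [-0.3, -0.0, 0.0]
opening: 1.002
finger_force: 0.0
```

```bash
python3 - <<'E'
from h import *
show(); snap('wrist','w1')
M=R.from_quat(r.get_state()['eef_rot']).as_matrix();T=np.load('pics/w1.npz')['cam_to_world'];print((M.T@T[:3,:3]).round(2).tolist(),M.T@(T[:3,3]-r.get_state()['tool_pos']))
print(proj('w1',[.4716,.2759,.02]),proj('w1',[.437,.233,.018]))
E
```

```text
2.225 [0.4514 0.2597 0.26  ] yaw 51.74 z [-0.0017  0.0031 -1.    ] [-0.27 -0.03  0.04] 1.0021576555503529 0.0
[[0.0, -0.96, -0.27], [1.0, 0.01, -0.0], [0.0, -0.27, 0.96]] [ 0.07116454 -0.00434204 -0.12825725]
[283.00705766 158.0965107 ] [282.14055196 206.96286299]
```

View pics/w1.png

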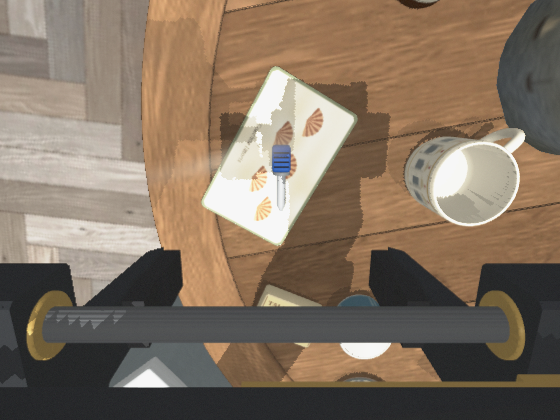

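The wrist view shows the pin head at (281,160) and the tip at (282,208). The axis runs along the tool's x axis, close to my estimate. I'll refine it by colour.

```bash
python3 - <<'E'
from h import *
def blue(f,box):
    x,y,w,h=box;i=cv2.imread(f'pics/{f}.png')[y:y+h,x:x+w].astype(int)
    m=(i[...,0]>i[...,2]+40)&(i[...,0]>i[...,1]+30); v,u=np.nonzero(m);return u.mean()+x,v.mean()+y,u.min()+x,u.max()+x,v.min()+y,v.max()+y,len(u)
b={f:blue(f,q) for f,q in {'w1':(255,135,50,50),'t0':(175,240,30,30),'s0':(235,310,40,30)}.items()};print(b)
print('stereo',tri(*[(f,*v[:2]) for f,v in b.items()]), tri(*[(f,*b[f][:2]) for f in('w1','s0')]))
print(onz('w1',*b['w1'][:2],.024))
i=cv2.imread('pics/w1.png')[175:215,268:296]
hsv=cv2.cvtColor(i,cv2.COLOR_BGR2HSV)
for v in range(0,38,3): print(v+175,i[v,:,0].tolist())
E
```

```text
{'w1': (np.float64(281.0364741641337), np.float64(160.1854103343465), np.int64(272), np.int64(289), np.int64(147), np.int64(171), 329), 't0': (np.float64(187.80769230769232), np.float64(253.78846153846155), np.int64(183), np.int64(192), np.int64(250), np.int64(258), 52), 's0': (np.float64(249.40860215053763), np.float64(323.83870967741933), np.int64(244), np.int64(255), np.int64(319), np.int64(329), 93)}
stereo [0.4705983  0.27606733 0.02312158] [0.46923311 0.27641284 0.02418208]
[0.4688168  0.27586814 0.024     ]
175 [247, 247, 247, 247, 247, 247, 243, 175, 178, 151, 159, 171, 176, 177, 169, 163, 157, 148, 135, 133, 130, 120, 93, 100, 154, 202, 210, 210]
178 [247, 247, 247, 247, 247, 247, 247, 247, 230, 177, 209, 229, 235, 186, 162, 158, 147, 125, 106, 131, 175, 196, 208, 212, 212, 209, 210, 208]
181 [247, 247, 247, 247, 247, 247, 247, 247, 237, 178, 205, 229, 240, 242, 232, 159, 147, 166, 231, 247, 214, 211, 212, 210, 211, 209, 206, 203]
184 [247, 247, 247, 247, 247, 247, 247, 247, 237, 181, 213, 230, 241, 242, 236, 220, 195, 211, 247, 247, 247, 213, 210, 209, 206, 204, 204, 203]
1
[... 603 characters left out ...]
 247, 247, 247, 247, 236, 192, 220, 234, 240, 241, 232, 217, 152, 192, 247, 247, 247, 225, 211, 212, 213, 213, 214, 215]
202 [135, 134, 162, 237, 247, 247, 247, 246, 234, 194, 220, 233, 239, 240, 231, 218, 185, 177, 238, 247, 246, 214, 213, 215, 216, 217, 218, 219]
205 [186, 177, 187, 227, 247, 247, 247, 247, 247, 194, 219, 232, 239, 240, 231, 218, 212, 243, 247, 247, 247, 228, 216, 218, 218, 221, 222, 223]
208 [188, 182, 178, 211, 246, 247, 247, 247, 247, 247, 234, 223, 233, 233, 221, 229, 247, 247, 247, 247, 247, 215, 218, 219, 220, 221, 223, 225]
211 [131, 142, 182, 240, 247, 247, 247, 247, 247, 247, 247, 247, 247, 247, 247, 247, 247, 247, 247, 247, 247, 247, 218, 219, 222, 222, 223, 223]
```

```bash
python3 - <<'E'
from h import *
tip=onz('w1',280.7,209.7,.018);a=onz('w1',280.7,183,.023);back=onz('w1',281,146.7,.028);fr=onz('w1',281,171.5,.028)
print(tip,back,fr,(back+fr)/2); d=back-tip;print(np.degrees(np.arctan2(d[1],d[0])),np.linalg.norm(d[:2]))
d=d[:2]/np.linalg.norm(d[:2]);hc=tip[:2]+.059*d;print('hc',hc,'mean', (hc+((back+fr)/2)[:2])/2)
E
```

```text
[0.43375106 0.23148121 0.018     ] [0.47772022 0.28740502 0.028     ] [0.46164717 0.26683066 0.028     ] [0.4696837  0.27711784 0.028     ]
51.824390491616235 0.07113901066562368
hc [0.47021741 0.2778623 ] mean [0.46995056 0.27749007]
```

Request:
step_arm([
  [1.3,0.2,5.0,0,0,0,-1],
  [1.25,0.16,5.0,0,0,0,-1],
  [0,0,5.0,0,0,0,-1],
  [0,0,3.5,0,0,0,-1],
  [0,0,2.0,0,0,0,-1],
  [0,0,0,0,0,0,-1],
])

```text
clock: 3.02
tool_pos: [0.4721, 0.2692, 0.0546]
eef_rot: [0.902, 0.431, -0.002, 0.001]
contact_force: [-0.3, -0.6, 1.0]
opening: 1.004
finger_force: 0.0
```

```bash
python3 - <<'E'
from h import *
show(); plan([((.470,.2775,.0275),51.8,1)],-1)
E
```

```text
3.025 [0.4721 0.2692 0.0546] yaw 51.08 z [-0.0022 -0.0034 -1.    ] [-0.28 -0.58  1.01] 1.003796466546519 0.0
[0.51, -0.68, 2.71, 0, 0, -0.72, -1]
```

Request:
step_arm([
  [0,0,0,0,0,0,-1],
  [0,0,0,0,0,0,-1],
])

```text
clock: 3.28
tool_pos: [0.4731, 0.2717, 0.0569]
eef_rot: [0.902, 0.432, 0.001, -0.0]
contact_force: [-1.1, -0.3, -0.4]
opening: 0.997
finger_force: 0.0
```

```bash
python3 - <<'E'
from h import *
show(); plan([((.470,.2775,.0275),51.8,1)],-1)
E
```

```text
3.275 [0.4731 0.2717 0.0569] yaw 51.16 z [ 1.8e-03  9.0e-04 -1.0e+00] [-1.09 -0.26 -0.38] 0.9972381671541253 0.0
[0.25, -0.6, 2.94, 0, 0, -0.64, -1]
```

Request:
step_arm([
  [0.25,-0.6,0.5,0,0,-0.6,-1],
  [0,0,0,0,0,0,-1],
  [0,0,0,0,0,0,-1],
])

```text
clock: 3.65
tool_pos: [0.469, 0.2777, 0.0507]
eef_rot: [0.899, 0.437, -0.0, 0.0]
contact_force: [-0.1, -0.0, -0.6]
opening: 1.003
finger_force: 0.0
```

```bash
python3 - <<'E'
from h import *
show(); snap('wrist','w2');plan([((.470,.2775,.0275),51.8,1)],-1); print(proj('w2',[.47,.2775,.028]),proj('w2',[.470,.2775,.018]),proj('w2',r.get_state()['tool_pos']))
E
```

```text
3.65 [0.469  0.2777 0.0507] yaw 51.83 z [-0.e+00 -1.e-04 -1.e+00] [-0.15 -0.01 -0.56] 1.0031979552489645 0.0
[0.05, 0.07, 2.32, 0, 0, 0.02, -1]
[280.19021479 263.45753694] [279.93887735 255.22899888] [279.16082671 287.40859697]
```

View pics/w2.png

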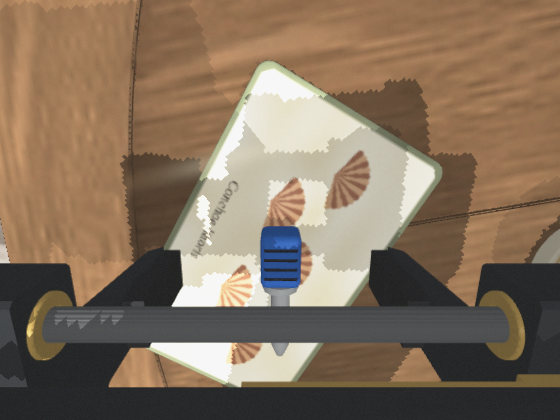

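The pin lies vertical and centred between the fingers, with the head at (280,258), as predicted. I'll descend and grip.

Request:
step_arm([
  [0.05,0.05,1.3,0,0,0,-1],
  [0,0,1.0,0,0,0,-1],
  [0,0,0,0,0,0,-0.2],
  [0,0,0,0,0,0,0.6],
  [0,0,0,0,0,0,1],
  [0,0,0,0,0,0,1],
  [0,0,0,0,0,0,1],
], force=40)

```text
clock: 4.58
tool_pos: [0.47, 0.2776, 0.0279]
eef_rot: [0.9, 0.437, 0.0, 0.0]
contact_force: [0.6, -0.5, -0.0]
opening: 0.458
finger_force: 0.0
```

```bash
python3 - <<'E'
from h import *
show()
E
```

```text
4.575 [0.47   0.2776 0.0279] yaw 51.81 z [ 3.e-04  1.e-04 -1.e+00] [ 0.62 -0.53 -0.02] 0.45788034404702577 0.0
```

Request:
step_arm([
  [0,0,0,0,0,0,1],
  [0,0,0,0,0,0,1],
  [0,0,0,0,0,0,1],
  [0,0,0,0,0,0,1],
  [0,0,0,0,0,0,1],
])

```text
clock: 5.2
tool_pos: [0.4699, 0.2776, 0.0277]
eef_rot: [0.9, 0.437, 0.0, 0.0]
contact_force: [0.5, -0.6, 0.4]
opening: 0.22
finger_force: 40.0
```

Request:
step_arm([
  [0,0,-1,0,0,0,1],
  [0,0,-3,0,0,0,1],
  [0,0,-5,0,0,0,1],
  [0,0,-5,0,0,0,1],
  [0,0,-5,0,0,0,1],
  [0,0,0,0,0,0,1],
])

```text
clock: 5.95
tool_pos: [0.4717, 0.279, 0.2219]
eef_rot: [0.9, 0.437, 0.004, -0.001]
contact_force: [-0.5, 0.7, -1.0]
opening: 0.218
finger_force: 40.0
```

```bash
python3 - <<'E'
from h import *
show(); 
# pre-insertion view pose; head ~100mm left of seat
psi=np.radians(13.5);X=np.array([np.cos(psi),np.sin(psi),0]);Y=np.array([-np.sin(psi),np.cos(psi),0])
seat=np.array([.6012,-.1139,.15]);p=seat+Y*.11;p[2]=.235;print(p)
plan([((.45,.10,.235),90,8),(p,103.5,4)],1)
E
```

```text
5.95 [0.4717 0.279  0.2219] yaw 51.79 z [ 0.007   0.0049 -1.    ] [-0.48  0.74 -0.98] 0.21825403047456932 39.99973160214722
[ 0.57552101 -0.00693931  0.235     ]
[-1.93, 1.17, -0.16, 0, 0, -4.78, 1]
[-2.02, 1.01, -0.16, 0, 0, -4.78, 1]
[-2.09, 0.84, -0.16, 0, 0, -4.78, 1]
[-2.16, 0.66, -0.16, 0, 0, -4.78, 1]
[-2.2, 0.48, -0.16, 0, 0, -4.78, 1]
[-2.24, 0.29, -0.16, 0, 0, -4.78, 1]
[-2.25, 0.1, -0.16, 0, 0, -4.78, 1]
[-2.25, -0.08, -0.16, 0, 0, -4.78, 1]
[-2.67, 3.14, -0.0, 0, 0, -3.38, 1]
[-2.85, 2.98, -0.0, 0, 0, -3.38, 1]
[-3.02, 2.8, -0.0, 0, 0, -3.38, 1]
[-3.18, 2.62, -0.0, 0, 0, -3.38, 1]
```

Request:
step_arm([
  [-1.9,1.2,-0.2,0,0,-4.8,1],
  [-2.0,1.0,-0.2,0,0,-4.8,1],
  [-2.1,0.8,-0.2,0,0,-4.8,1],
  [-2.2,0.7,-0.2,0,0,-4.8,1],
  [-2.2,0.5,-0.2,0,0,-4.8,1],
  [-2.2,0.3,-0.1,0,0,-4.8,1],
  [-2.2,0.1,-0.1,0,0,-4.8,1],
  [-2.2,-0.1,-0.1,0,0,-4.8,1],
])

```text
clock: 6.95
tool_pos: [0.4482, 0.0985, 0.2301]
eef_rot: [0.705, 0.709, -0.001, -0.0]
contact_force: [0.5, 0.5, -0.6]
opening: 0.226
finger_force: 40.0
```

Request:
step_arm([
  [-2.7,3.1,0,0,0,-3.4,1],
  [-2.8,3.0,0,0,0,-3.4,1],
  [-3.0,2.8,0,0,0,-3.4,1],
  [-3.2,2.6,0,0,0,-3.4,1],
  [0,0,0,0,0,0,1],
  [0,0,0,0,0,0,1],
  [0,0,0,0,0,0,1],
])

```text
clock: 7.82
tool_pos: [0.5737, -0.0052, 0.2306]
eef_rot: [0.616, 0.788, -0.0, -0.0]
contact_force: [0.9, 0.4, -0.9]
opening: 0.223
finger_force: 40.0
```

```bash
python3 - <<'E'
from h import *
show(); snap('wrist','w3'); snap('scene','s3'); snap('top','t3')
print(proj('w3',[.6012,-.1139,.15]),proj('s3',[.6012,-.1139,.15]),proj('w3',[.4719,-.1588,.183]))
a=cv2.imread('pics/w3.png');b=cv2.imread('pics/s3.png')[140:240,220:360]
cv2.imwrite('pics/c3.png',np.vstack([cv2.resize(a[150:,:],None,fx=1,fy=1),cv2.resize(b,(560,400),interpolation=cv2.INTER_CUBIC)[:330]]))
E
```

```text
7.825 [ 0.5737 -0.0052  0.2306] yaw 103.94 z [-1.1e-03  2.0e-04 -1.0e+00] [ 0.95  0.43 -0.93] 0.223378850525997 39.999839114025235
[276.83310753 372.86926721] [288.27050163 177.50235225] [ 67.75908189 425.58612693]
```

View pics/w3.png

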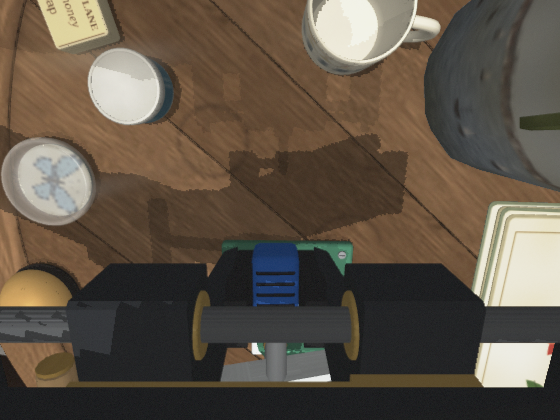

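The wrist view is blocked by the fingers: the pin is held straight (head column 276), and the press is hidden. I'll check the numbers and enlarge the fork in the earlier fixed views.

```bash
python3 - <<'E'
from h import *
s=r.get_state();M=R.from_quat(s['eef_rot']).as_matrix()
P=lambda v:s['tool_pos']+M@np.array(v)
print('tcp',proj('w3',s['tool_pos']),'head top c',proj('w3',P([0,0,0])),'head',proj('w3',P([0,0,.0095])),'tip',proj('w3',P([-.059,0,.0095])))
print('s3 head',proj('s3',P([0,0,.0095])),'tip',proj('s3',P([-.059,0,.0095])),'t3',proj('t3',P([0,0,0])),proj('t3',P([-.059,0,.0095])))
print('vase edge',onz('w3',428,110,.15),onz('w3',428,110,.05))
def up(f,x,y,w,h,k):
    i=cv2.resize(cv2.imread(f'pics/{f}.png')[y:y+h,x:x+w],None,fx=k,fy=k,interpolation=cv2.INTER_CUBIC).astype(float)
    i=np.clip((i-20)*1.15,0,255).astype(np.uint8)
    for q in range(0,w,5): cv2.putText(i,str(x+q),(q*k,10),0,.35,(0,0,255),1); cv2.line(i,(q*k,12),(q*k,17),(0,0,255),1)
    for q in range(0,h,5): cv2.putText(i,str(y+q),(0,q*k+4),0,.35,(0,0,255),1)
    return i
A=up('s0',264,163,50,28,8); 
B=up('s3',264,163,50,37,8)
C=up('t0',298,175,36,46,11)[:506]
L=np.vstack([A,B]);C=cv2.copyMakeBorder(C,0,L.shape[0]-C.shape[0],0,0,0)
cv2.imwrite('pics/c4.png',np.hstack([L,C]));print(L.shape,C.shape)
E
```

```text
tcp [277.65247819 290.97546195] head top c [277.65247819 290.97546195] head [277.52716969 280.36868723] tip [277.21195904 389.45006583]
s3 head [275.33706094 186.50730658] tip [282.53453182 171.72581443] t3 [275.48143763 208.88574908] [296.03074116 203.87209579]
vase edge [0.64275462 0.08749523 0.15      ] [0.68412089 0.09937715 0.05      ]
(520, 400, 3) (520, 396, 3)
```

View pics/c4.png

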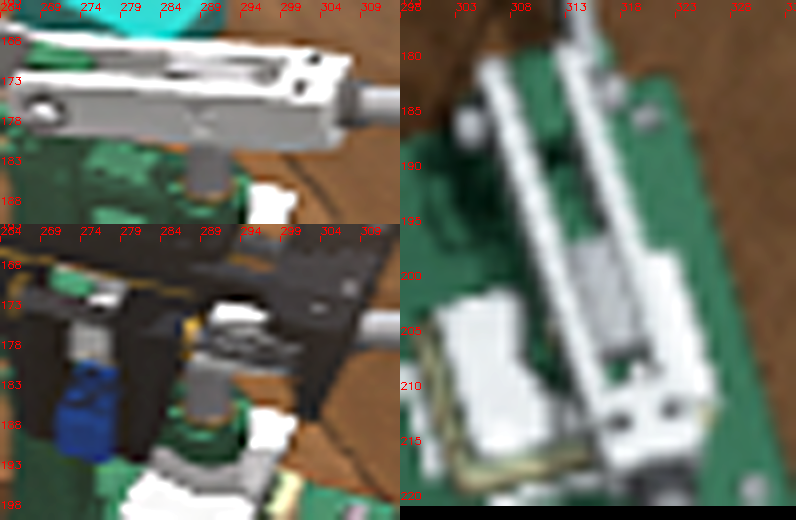

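The scene crop shows the hole faintly at about (289.4,177.3) and the pivot head at (268.9,176.3). In the top crop the pivot pin's ends are at (304.5,186.4) and (317.1,183.6). I'll fit the press pose from these.

```bash
cat > fit.py <<'E'
from h import *
from scipy.optimize import least_squares
c=lambda x0,y0,k,u,v:((u+.5)/k+x0-.5,(v+.5)/k+y0-.5)
T=lambda u,v:('t0',*c(280,150,5,u,v)); S=lambda u,v:('s0',*c(240,145,7,u,v))
gx=-.1362
obs=[((gx,.045,.183),T(180,501)),((gx,-.045,.183),T(332,461)),((gx,.045,.183),S(648,305)),((gx,-.045,.183),S(712,146)),
((.058,0,.136),('t0',*c(298,175,11,141,110))),((0,.0135,.15),('s0',*c(264,163,8,207,118)))]
def f(p,full=False):
    ps=p[2];o=[]
    for (a,b,z),(cam,u,v) in obs:
        w=[p[0]+a*np.cos(ps)-b*np.sin(ps),p[1]+a*np.sin(ps)+b*np.cos(ps),z]; o+=list(proj(cam,w)-[u,v])
    return np.array(o)
s=least_squares(f,[.604,-.127,.23],loss='soft_l1');p=s.x
print(p,np.degrees(p[2]));print(f(p).reshape(-1,2).round(2))
X=np.array([np.cos(p[2]),np.sin(p[2])]);Y=np.array([-X[1],X[0]])
print('seat',p[:2]+.0135*Y)
# fork outer faces seen from top, z~.163+
W=lambda a,b,z:np.r_[p[:2]+a*X+b*Y,z]
for y in(.014,.018,.022):print('pivot head s0',y,proj('s0',W(.058,y,.136)))
print('fork edges t0', [proj('t0',W(a,b,z)).round(1).tolist() for a,z in((0,.163),(.05,.15)) for b in(.0135,-.0135)])
E
python3 fit.py
```

```text
[ 0.60441143 -0.12767893  0.23788639] 13.629886181368423
[[ 0.24  0.47]
 [ 0.46  0.07]
 [ 0.01 -0.13]
 [-0.7   1.06]
 [ 0.45  0.36]
 [-1.05  0.05]]
seat [ 0.60123017 -0.11455912]
pivot head s0 0.014 [269.43741715 176.28331465]
pivot head s0 0.018 [268.96812715 177.19570933]
pivot head s0 0.022 [268.49726951 178.11115181]
fork edges t0 [[312.6, 202.7], [321.5, 200.4], [307.6, 187.5], [316.3, 185.2]]
```

```bash
cat >> h.py <<'E'
SEAT=np.array([.6012,-.1146,.150]);PY=np.array([-.2356,.9718,0]);PX=np.array([.9718,.2356,0])
def tgt(d,dz=.0098,dx=0): return SEAT+PY*d+PX*dx+[0,0,dz]   # d: head centre to seat
def err():
    p=r.get_state()['tool_pos']-SEAT; print('d',p@PY,'dx',p@PX,'axis dz',p[2]-.0098)
E
python3 - <<'E'
from h import *
show();err();plan([(tgt(.095),103.63,3),(tgt(.071),103.63,2)],1)
E
```

```text
7.975 [ 0.5742 -0.0057  0.2309] yaw 103.9 z [-2.e-04 -2.e-04 -1.e+00] [ 0.48 -0.75 -1.57] 0.2233764858534929 39.99978778883815
d 0.11221653096275991 dx -0.0005260114397217463 axis dz 0.07107994173798957
[-0.57, 0.01, 2.37, 0, 0, 0.09, 1]
[-0.57, 0.02, 2.37, 0, 0, 0.09, 1]
[-0.57, 0.02, 2.37, 0, 0, 0.09, 1]
[-1.2, -0.0, -0.0, 0, 0, -0.0, 1]
[-1.2, -0.0, -0.0, 0, 0, -0.0, 1]
```

Request:
step_arm([
  [-0.6,0.02,2.4,0,0,0.1,1],
  [-0.6,0.02,2.4,0,0,0.1,1],
  [-0.55,0.02,2.3,0,0,0.1,1],
  [-1.2,0,0,0,0,0,1],
  [-1.2,0,0,0,0,0,1],
  [0,0,0,0,0,0,1],
  [0,0,0,0,0,0,1],
  [0,0,0,0,0,0,1],
])

```text
clock: 8.98
tool_pos: [0.5852, -0.046, 0.1602]
eef_rot: [0.619, 0.786, 0.0, 0.0]
contact_force: [0.2, -0.0, -0.1]
opening: 0.223
finger_force: 40.0
```

```bash
python3 - <<'E'
from h import *
show();err();plan([(tgt(.071),103.63,1)],1)
snap('scene','s4');snap('top','t4')
s=r.get_state();M=R.from_quat(s['eef_rot']).as_matrix();P=lambda v:s['tool_pos']+M@np.array(v)
for f in('s4','t4'):print(f,'head',proj(f,P([0,0,.0098])),'tip',proj(f,P([-.059,0,.0098])),'seat',proj(f,SEAT))
def up(f,x,y,w,h,k):
    i=cv2.resize(cv2.imread(f'pics/{f}.png')[y:y+h,x:x+w],None,fx=k,fy=k,interpolation=cv2.INTER_CUBIC)
    for q in range(0,w,5): cv2.putText(i,str(x+q),(q*k,10),0,.35,(0,0,255),1); cv2.line(i,(q*k,12),(q*k,17),(0,0,255),1)
    for q in range(0,h,5): cv2.putText(i,str(y+q),(0,q*k+4),0,.35,(0,0,255),1)
    return i
cv2.imwrite('pics/c5.png',np.hstack([up('s4',264,160,40,40,10),up('t4',270,185,57,57,7)[:400]]))
E
```

```text
8.975 [ 0.5852 -0.046   0.1602] yaw 103.56 z [ 6.e-04  3.e-04 -1.e+00] [ 0.18 -0.   -0.06] 0.2234045414926388 39.99981550499797
d 0.07041554481601997 dx 0.0005633476202488747 axis dz 0.0003853353015871065
[0.06, -0.06, 0.04, 0, 0, -0.07, 1]
s4 head [280.20224584 194.07549707] tip [287.01029001 179.92666589] seat [288.40040894 177.35796928]
t4 head [289.18715211 209.57190241] tip [308.51470476 204.41761238] seat [312.24124044 203.56172094]Traceback (most recent call last):
  File "<stdin>", line 11, in <module>
    return _nx.concatenate(arrs, 1, dtype=dtype, casting=casting)
           ~~~~~~~~~~~~~~~^^^^^^^^^^^^^^^^^^^^^^^^^^^^^^^^^^^^^^^
ValueError: all the input array dimensions except for the concatenation axis must match exactly, but along dimension 0, the array at index 0 has size 400 and the array at index 1 has size 399
```

```bash
python3 - <<'E'
from h import *
def up(f,x,y,w,h,k):
    i=cv2.resize(cv2.imread(f'pics/{f}.png')[y:y+h,x:x+w],None,fx=k,fy=k,interpolation=cv2.INTER_CUBIC)
    for q in range(0,w,5): cv2.putText(i,str(x+q),(q*k,10),0,.35,(0,0,255),1); cv2.line(i,(q*k,12),(q*k,17),(0,0,255),1)
    for q in range(0,h,5): cv2.putText(i,str(y+q),(0,q*k+4),0,.35,(0,0,255),1)
    return i
cv2.imwrite('pics/c5.png',np.hstack([up('s4',266,162,40,40,14),up('s0',280,162,20,40,14)])[:,:800])
E
```

```text
(no output)
```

View pics/c5.png

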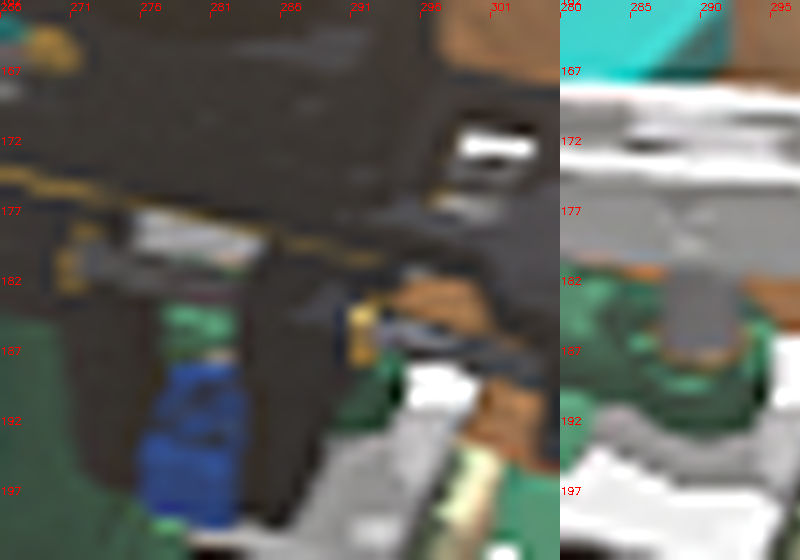

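The pin tip is hidden behind the finger. The hole in the earlier frame sits at about (288.8,176.9), within half a pixel of the prediction. I'll insert slowly and watch the force.

Request:
step_arm([
  [-0.5,-0.07,0,0,0,0,1],
  [-0.5,0,0,0,0,0,1],
  [-0.4,0,0,0,0,0,1],
  [-0.3,0,0,0,0,0,1],
  [0,0,0,0,0,0,1],
])

```text
clock: 9.7
tool_pos: [0.5884, -0.0637, 0.1597]
eef_rot: [0.619, 0.785, -0.0, 0.0]
contact_force: [0.0, -0.3, -1.0]
opening: 0.221
finger_force: 40.0
```

```bash
python3 - <<'E'
from h import *
show();err()
E
```

```text
9.7 [ 0.5884 -0.0637  0.1597] yaw 103.48 z [-0.e+00 -1.e-04 -1.e+00] [ 0.   -0.32 -0.98] 0.22147522968545158 39.99980293214321
d 0.05246905389580647 dx -0.0004661004645140723 axis dz -0.00012778580546029747
```

Request:
step_arm([
  [-0.3,0,0,0,0,0,1],
  [-0.3,0,0,0,0,0,1],
  [-0.3,0,0,0,0,0,1],
  [0,0,0,0,0,0,1],
])

```text
clock: 10.2
tool_pos: [0.5905, -0.0725, 0.1597]
eef_rot: [0.619, 0.785, -0.0, 0.0]
contact_force: [-0.3, -0.6, -0.0]
opening: 0.228
finger_force: 40.0
```

```bash
python3 - <<'E'
from h import *
show();err();print(r.get_state()['moment'])
E
```

```text
10.2 [ 0.5905 -0.0725  0.1597] yaw 103.48 z [ 1.e-04 -3.e-04 -1.e+00] [-0.3  -0.6  -0.04] 0.2276137951309527 39.9996810592711
d 0.0434184521190528 dx -0.0004731276291034644 axis dz -0.00011184981620085063
[-0.0290718  -0.11737723  0.11409132]
```

Still force-free, with the shank about 15 mm in. I'll continue.

Request:
step_arm([
  [-0.3,0,0,0,0,0,1],
  [-0.3,0,0,0,0,0,1],
  [-0.3,0,0,0,0,0,1],
  [-0.3,0,0,0,0,0,1],
  [0,0,0,0,0,0,1],
])

```text
clock: 10.82
tool_pos: [0.5933, -0.0842, 0.1597]
eef_rot: [0.619, 0.785, -0.0, 0.0]
contact_force: [0.9, 0.3, -0.1]
opening: 0.224
finger_force: 40.0
```

```bash
python3 - <<'E'
from h import *
show();err();print(r.get_state()['moment'])
E
```

```text
10.825 [ 0.5933 -0.0842  0.1597] yaw 103.48 z [ 0.e+00 -2.e-04 -1.e+00] [ 0.91  0.31 -0.11] 0.22397050751406825 39.999728025868535
d 0.03139930152851406 dx -0.0005083246308987803 axis dz -0.00013237535929277663
[-0.03112522 -0.09360949  0.00711235]
```

Request:
step_arm([
  [-0.3,0,0,0,0,0,1],
  [-0.3,0,0,0,0,0,1],
  [-0.3,0,0,0,0,0,1],
  [-0.2,0,0,0,0,0,1],
  [0,0,0,0,0,0,1],
])

```text
clock: 11.45
tool_pos: [0.5959, -0.0945, 0.1597]
eef_rot: [0.619, 0.785, 0.0, -0.0]
contact_force: [-0.5, 0.6, -0.0]
opening: 0.227
finger_force: 40.0
```

Request:
step_arm([
  [-0.1,0,0,0,0,0,1],
  [-0.1,0,0,0,0,0,1],
  [0,0,0,0,0,0,1],
])

```text
clock: 11.82
tool_pos: [0.5959, -0.0948, 0.1597]
eef_rot: [0.619, 0.786, 0.001, -0.001]
contact_force: [-2.2, 5.7, 0.5]
opening: 0.223
finger_force: 40.0
```

Request:
step_arm([
  [-0.1,0,0,0,0,0,1],
  [0,0,0,0,0,0,1],
])

```text
clock: 12.08
tool_pos: [0.596, -0.0949, 0.1597]
eef_rot: [0.618, 0.786, 0.001, -0.001]
contact_force: [-3.3, 7.1, 0.9]
opening: 0.223
finger_force: 40.0
```

```bash
python3 - <<'E'
from h import *
show();err();print(r.get_state()['moment'])
E
```

```text
12.075 [ 0.596  -0.0949  0.1597] yaw 103.61 z [-0.001   0.0031 -1.    ] [-3.33  7.1   0.87] 0.22267270214986576 40.00004759989679
d 0.02040160939633935 dx -0.00042207781094649125 axis dz -5.019611270889665e-05
[ 1.30052315  0.43370847 -0.00572724]
```

Request:
step_arm([
  [-0.2,0,0,0,0,0,1],
  [-0.2,0,0,0,0,0,1],
  [0,0,0,0,0,0,1],
])

```text
clock: 12.45
tool_pos: [0.596, -0.095, 0.1598]
eef_rot: [0.617, 0.787, 0.002, -0.004]
contact_force: [-5.7, 12.4, 2.3]
opening: 0.223
finger_force: 40.0
```

```bash
python3 - <<'E'
from h import *
show();err();print(r.get_state()['moment'])
snap('scene','s5')
s=r.get_state();M=R.from_quat(s['eef_rot']).as_matrix();P=lambda v:s['tool_pos']+M@np.array(v)
i=cv2.imread('pics/s5.png')[165:205,265:310].astype(int);m=(i[...,0]>i[...,2]+40)&(i[...,0]>i[...,1]+30);v,u=np.nonzero(m)
print(u.mean()+265,v.mean()+165,u.min()+265,u.max()+265,v.min()+165,v.max()+165,len(u),'pred head corners')
for a in(-.014,.014):
  for b in(-.01,.01):
    for c in(0,.02): print(a,b,c,proj('s5',P([a,b,c])).round(1))
E
```

```text
12.45 [ 0.596  -0.095   0.1598] yaw 103.76 z [-0.0027  0.0079 -1.    ] [-5.75 12.36  2.31] 0.22311222099953285 40.00026513822377
d 0.020221191556422186 dx -0.000432527462753594 axis dz -3.3980645821850286e-06
[ 2.44910668  0.97277908 -0.07026719]
285.3529411764706 182.54901960784315 282 288 176 187 51 pred head corners
-0.014 -0.01 0 [291.2 177.2]
-0.014 -0.01 0.02 [291.1 182.2]
-0.014 0.01 0 [284.6 175.6]
-0.014 0.01 0.02 [284.5 180.6]
0.014 -0.01 0 [288.1 183.8]
0.014 -0.01 0.02 [288.  188.8]
0.014 0.01 0 [281.4 182.2]
0.014 0.01 0.02 [281.4 187.1]
```

Request:
step_arm([
  [0.3,0,0,0,0,0,1],
  [0.2,0,0,0,0,0,1],
  [0,0,0,0,0,0,0.2],
  [0,0,0,0,0,0,0],
  [0,0,0,0,0,0,0],
  [0,0,0,0,0,0,0],
])

```text
clock: 13.25
tool_pos: [0.5964, -0.0969, 0.1597]
eef_rot: [0.619, 0.785, -0.0, 0.0]
contact_force: [-0.1, -0.8, 1.0]
opening: 0.501
finger_force: 0.0
```

Request:
step_arm([
  [0,0,0,0,0,0,0],
  [0,0,-1.0,0,0,0,0],
  [0,0,-3.0,0,0,0,0],
  [0,0,-3.0,0,0,0,0],
  [0,0,-3.0,0,0,0,0],
])

```text
clock: 13.88
tool_pos: [0.5964, -0.0962, 0.2614]
eef_rot: [0.619, 0.785, 0.0, 0.0]
contact_force: [-0.1, 0.1, -0.5]
opening: 0.499
finger_force: 0.0
```

```bash
python3 - <<'E'
from h import *
show();err()
# view pose: camera over the fork, tool x toward press +x; TCP 75mm before the pin, z .27
v=SEAT-PX*.080+[0,0,.13]; print(v)
plan([(v,13.6,10)],1)
E
```

```text
13.875 [ 0.5964 -0.0962  0.2614] yaw 103.53 z [ 7.e-04  0.e+00 -1.e+00] [-0.07  0.1  -0.48] 0.4987965220100341 0.0
d 0.01897641795290281 dx -0.0003872205940039904 axis dz 0.1016259548942724
[ 0.523456 -0.133448  0.28    ]
[-0.19, -0.8, -0.19, 0, 0, 8.99, 1]
[-0.31, -0.76, -0.19, 0, 0, 8.99, 1]
[-0.43, -0.7, -0.19, 0, 0, 8.99, 1]
[-0.53, -0.62, -0.19, 0, 0, 8.99, 1]
[-0.62, -0.53, -0.19, 0, 0, 8.99, 1]
[-0.7, -0.43, -0.19, 0, 0, 8.99, 1]
[-0.76, -0.31, -0.19, 0, 0, 8.99, 1]
[-0.8, -0.19, -0.19, 0, 0, 8.99, 1]
[-0.82, -0.06, -0.19, 0, 0, 8.99, 1]
[-0.82, 0.06, -0.19, 0, 0, 8.99, 1]
```

Request:
step_arm([
  [-0.2,-0.8,-0.2,0,0,9,1],
  [-0.3,-0.8,-0.2,0,0,9,1],
  [-0.4,-0.7,-0.2,0,0,9,1],
  [-0.5,-0.6,-0.2,0,0,9,1],
  [-0.6,-0.5,-0.2,0,0,9,1],
  [-0.7,-0.4,-0.2,0,0,9,1],
  [-0.8,-0.3,-0.2,0,0,9,1],
  [-0.8,-0.2,-0.2,0,0,9,1],
])

```text
clock: 14.88
tool_pos: [0.538, -0.1259, 0.2766]
eef_rot: [0.963, 0.269, 0.001, 0.0]
contact_force: [-0.1, -0.2, 0.7]
opening: 0.005
finger_force: 0.0
```

Request:
step_arm([
  [-0.8,-0.1,-0.2,0,0,9,1],
  [-0.8,0.1,-0.2,0,0,9,1],
  [0,0,0,0,0,0,1],
  [0,0,0,0,0,0,1],
  [0,0,0,0,0,0,1],
])

```text
clock: 15.5
tool_pos: [0.5241, -0.133, 0.2797]
eef_rot: [0.993, 0.119, 0.0, -0.0]
contact_force: [-0.7, -0.4, 0.5]
opening: 0.007
finger_force: 0.0
```

```bash
python3 - <<'E'
from h import *
show();snap('wrist','w6');snap('scene','s6')
W=lambda a,b,z:SEAT*[1,1,0]+PX*a+PY*(b-.0135)+[0,0,z]
for n,p in dict(seat_top=W(0,.0135,.16),head_near=W(0,.0175,.16),head_far=W(0,.0455,.16),r_tip=W(0,-.0275,.15),grip=W(-.1362,0,.183)).items(): print(n,proj('w6',p),proj('s6',p))
a=cv2.imread('pics/w6.png')
cv2.imwrite('pics/c6.png',np.vstack([a[:300],cv2.resize(cv2.imread('pics/s6.png')[155:205,260:353],(560,300),interpolation=cv2.INTER_CUBIC)]))
E
```

```text
15.5 [ 0.5241 -0.133   0.2797] yaw 13.63 z [ 3.e-04  4.e-04 -1.e+00] [-0.74 -0.4   0.52] 0.007288011206128166 0.0
seat_top [278.12432422  98.75731885] [288.44232495 174.87201658]
head_near [272.36360283  98.75684464] [287.99563269 175.80084609]
head_far [232.04773294  98.75352595] [284.82570187 182.39224137]
r_tip [334.78756433  99.4089481 ] [292.87176392 168.01959966]
grip [296.21354927 291.67208439] [336.46679257 177.03508309]
```

View pics/c6.png

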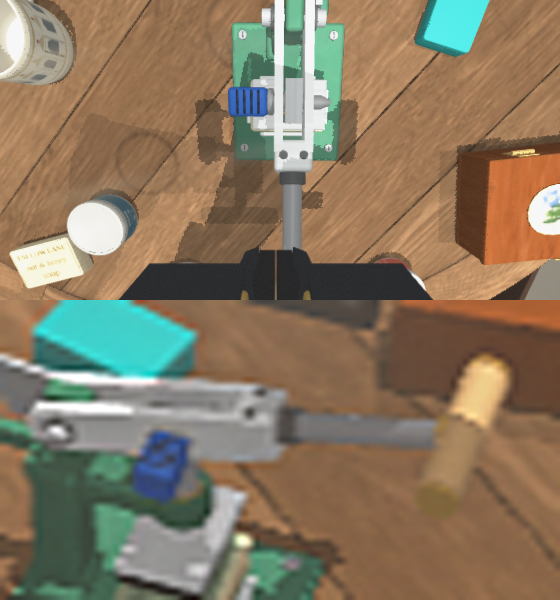

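The pin sits through both plates. In the wrist view the head spans 228–268, the collar meets the fork at about 274, and the tip is at 328. I'll check the seating at pixel level.

```bash
python3 - <<'E'
import cv2
i=cv2.imread('pics/w6.png')
print('cols',list(range(222,286)))
for v in (60,80,96,101,106,125): print(v,[''.join('%x'%(c//16) for c in p) for p in i[v,222:286].tolist()])
print('right')
for v in (60,101,102,125): print(v,[''.join('%x'%(c//16) for c in p) for p in i[v,304:336].tolist()])
E
```

```text
cols [222, 223, 224, 225, 226, 227, 228, 229, 230, 231, 232, 233, 234, 235, 236, 237, 238, 239, 240, 241, 242, 243, 244, 245, 246, 247, 248, 249, 250, 251, 252, 253, 254, 255, 256, 257, 258, 259, 260, 261, 262, 263, 264, 265, 266, 267, 268, 269, 270, 271, 272, 273, 274, 275, 276, 277, 278, 279, 280, 281, 282, 283, 284, 285]
60 ['468', '568', '468', '468', '568', '568', '569', '579', '468', '467', '576', '8a6', '9b6', '9c7', '8b6', '8b6', '8b6', '8b6', '8b6', '8b6', '8b6', '8b6', '8b6', '8b6', '8a6', '574', '685', '685', '685', '675', '564', '564', '564', '564', '564', '564', '564', '564', '564', '564', '564', '675', '8a6', '674', '674', '564', '564', '563', '564', '453', '564', '675', 'ddc', 'fff', 'fff', 'fff', 'fff', 'fff', 'fff', 'fff', 'fff', 'dec', '9b7', '9b6']
80 ['579', '579', '579', '579', '468', '357', '356', '356', '579', '69b', '579', '684', '795', '8a6', '8b6', '8b6', '8b6', '8b6', '8a6', '564', '564', '564', '564', '564', '564', '564', '674', '564', '564', '687', '9aa', 'ccb', 'ccc', 'ccc', 'ccc', 'ccc', 'ccc', 'ccc', 'ccc', 'eee', 'eee', 'eee', 'eee', 'eee', 'ccc', 'cc
[... 2161 characters left out ...]
'9c7', '9c7']
101 ['aaa', 'eee', 'eee', 'eee', 'eee', 'eee', 'eee', 'eee', 'eee', 'ddd', 'bbb', 'bbb', 'bbb', 'bbb', 'bbb', 'bbb', 'bbb', 'bbb', 'bbb', 'bba', 'aaa', 'aaa', 'aaa', 'aaa', 'aaa', 'aa9', 'aa9', '9c7', '9c7', '9c7', '9c7', '9c7']
102 ['aaa', 'eee', 'eee', 'eee', 'eee', 'eee', 'eee', 'eee', 'eee', 'ddd', 'bbb', 'bbb', 'bbb', 'bbb', 'bbb', 'bbb', 'bbb', 'bbb', 'bbb', 'bbb', 'bbb', 'bba', 'aba', 'aaa', 'aaa', 'aaa', 'ab9', '9c7', '9c7', '9c7', '9c7', '9c7']
125 ['aaa', 'eee', 'efe', 'efe', 'eee', 'efe', 'efe', 'efe', 'efe', 'eee', 'eee', 'eee', 'eee', 'eee', 'eee', 'eee', 'eee', 'eee', 'eee', 'eee', 'ded', '9b7', '9c7', '9c7', '9c7', '9c7', '9c7', '9c7', '9b7', '785', '685', '685']
```

```bash
python3 - <<'E'
import cv2
i=cv2.imread('pics/w6.png')
for v in range(82,120,2): print(v,[''.join('%x'%(c//16) for c in p) for p in i[v,262:278].tolist()])
E
```

```text
82 ['eee', 'eee', 'eee', 'eee', 'ccc', 'ccc', 'ccc', 'ccc', 'ccc', 'ccc', 'ccc', 'ccc', 'ddd', 'eee', 'eee', 'eee']
84 ['ddd', 'eee', 'eee', 'eee', 'eee', 'ddc', 'ccc', 'ccc', 'ccc', 'ccc', 'ccc', 'ccc', 'ddd', 'eee', 'eee', 'eee']
86 ['ccc', 'ccc', 'ccc', 'ccc', 'ccc', 'ccc', 'ccc', 'ccc', 'ccc', 'ccc', 'ccc', 'ccc', 'ddd', 'eee', 'eee', 'eee']
88 ['b63', 'a63', 'a63', 'a75', 'a87', 'bba', 'aaa', '888', '888', '888', '888', 'bba', 'ddd', 'eee', 'eee', 'eee']
90 ['c74', 'c63', 'b63', 'a53', '952', '754', '999', '999', '888', '888', '777', '888', 'ddd', 'eee', 'eee', 'eee']
92 ['c74', 'c74', 'b63', 'b63', '953', '865', '999', '999', '999', '888', '777', '777', 'bbb', 'eee', 'eee', 'eee']
94 ['c74', 'c63', 'b63', 'b63', '953', '876', 'aaa', 'aaa', 'aa9', '999', '999', '776', 'aaa', 'eee', 'eee', 'eee']
96 ['c74', 'c74', 'b63', 'b63', '964', '887', 'aaa', 'aaa', 'aaa', 'aaa', '999', '888', 'ccc', 'eee', 'eee', 'eee']
98 ['c74', 'c73', 'b63', 'b63', '853', '887', 'aaa', 'aaa', 'aaa', 'aaa', '999', '888', 'ccc', 'eee', 'eee', 'eee']
100 ['c74', 'c74', 'b63', 'b63', '954', '987', 'aaa', 'a
[... 413 characters left out ...]
08 ['c63', 'b63', 'b63', 'b63', '953', '876', '999', '999', '888', '887', '777', '777', 'bcb', 'eee', 'eee', 'eee']
110 ['c63', 'b63', 'b63', 'a63', '853', '765', '888', '787', '777', '777', '777', '777', 'bcb', 'eee', 'eee', 'eee']
112 ['b63', 'b63', 'b63', 'b63', '953', '754', '777', '777', '777', '777', '776', '777', 'bbb', 'eee', 'eee', 'eee']
114 ['a53', 'a53', 'a53', '953', '853', '987', '888', '666', '666', '666', '777', '999', 'ddd', 'eee', 'eee', 'eee']
116 ['986', 'a87', 'cbb', 'ccb', 'ccc', 'ccc', 'ccc', 'ccc', 'ccc', 'ccc', 'ccc', 'ccc', 'ded', 'eee', 'eee', 'eee']
118 ['ccc', 'ddd', 'eee', 'ccc', 'ccc', 'ccc', 'ccc', 'ccc', 'ccc', 'ccc', 'ccc', 'ccc', 'ded', 'eee', 'eee', 'eee']
```

Between rows 90 and 112, well outside the shank's radius, collar grey runs straight into the fork edge, so the pin is fully home. Next I'll move over the grip.

```bash
python3 - <<'E'
from h import *
show();plan([((.4716,-.158,.228),13.6,2)],1)
# descent table: angle -> dz, dx
for a in (0,.16,.32,.48,.5):
    print(a, .136+.2*np.sin(.24-a)+.011+.017, .2*(np.cos(.24)-np.cos(.24-a)))
E
```

```text
15.6 [ 0.5239 -0.1332  0.2796] yaw 13.57 z [ 1.e-04  3.e-04 -1.e+00] [1.37 0.31 0.02] 0.006762355679294272 0.0
[-2.84, 0.59, 2.58, 0, 0, -0.01, 1]
[-2.84, 0.59, 2.58, 0, 0, -0.01, 1]
0 0.21154052528542694 0.0
0.16 0.17998293879383453 -0.005092746290117956
0.32 0.14801706120616548 -0.005092746290117956
0.48 0.11645947471457309 0.0
0.5 0.11258388962156898 0.000989599343503289
```

Request:
step_arm([
  [-2.8,0.6,2.6,0,0,0,1],
  [-2.8,0.6,2.6,0,0,0,1],
  [0,0,0,0,0,0,1],
  [0,0,0,0,0,0,1],
], force=40)

```text
clock: 16.1
tool_pos: [0.4739, -0.1577, 0.2284]
eef_rot: [0.993, 0.118, 0.001, 0.0]
contact_force: [0.1, 1.0, 0.2]
opening: 0.006
finger_force: 0.0
```

Request:
step_arm([
  [0,0,0.8,0,0,0,1],
  [0,0,0.8,0,0,0,1],
  [0,0,0.4,0,0,0,1],
  [0,0,0.4,0,0,0,1],
  [0,0,0,0,0,0,1],
])

```text
clock: 16.73
tool_pos: [0.4713, -0.1582, 0.204]
eef_rot: [0.993, 0.118, -0.001, 0.0]
contact_force: [-4.1, -0.5, 8.9]
opening: 0.008
finger_force: 5.1
```

```bash
python3 - <<'E'
from h import *
show()
E
```

```text
16.725 [ 0.4713 -0.1582  0.204 ] yaw 13.51 z [-1.8e-03 -5.0e-04 -1.0e+00] [-4.08 -0.52  8.89] 0.007618635523792068 5.055272122845054
```

On the grip, with the lever moving. I'll continue down, following the arc.

Request:
step_arm([
  [-0.1,0,0.5,0,0,0,1],
  [-0.1,0,0.5,0,0,0,1],
  [-0.1,0,0.5,0,0,0,1],
  [-0.1,0,0.5,0,0,0,1],
  [-0.1,0,0.5,0,0,0,1],
  [0,0,0.5,0,0,0,1],
])

```text
clock: 17.48
tool_pos: [0.4666, -0.1594, 0.1736]
eef_rot: [0.993, 0.118, -0.001, 0.0]
contact_force: [-5.0, 0.1, 11.1]
opening: 0.007
finger_force: 5.8
```

Request:
step_arm([
  [0,0,0.5,0,0,0,1],
  [0,0,0.5,0,0,0,1],
  [0,0,0.5,0,0,0,1],
  [0,0,0.5,0,0,0,1],
  [0.1,0,0.5,0,0,0,1],
])

```text
clock: 18.1
tool_pos: [0.4681, -0.1591, 0.1483]
eef_rot: [0.993, 0.118, -0.0, 0.0]
contact_force: [-3.3, -1.2, 6.0]
opening: 0.008
finger_force: 2.7
```

```bash
python3 - <<'E'
from h import *
show()
E
```

```text
18.1 [ 0.4681 -0.1591  0.1483] yaw 13.5 z [-4.e-04 -1.e-04 -1.e+00] [-3.32 -1.18  5.98] 0.007662463258321763 2.716663470491767
```

Request:
step_arm([
  [0.1,0,0.5,0,0,0,1],
  [0.1,0,0.5,0,0,0,1],
  [0.1,0,0.5,0,0,0,1],
  [0.1,0,0.4,0,0,0,1],
  [0,0,0.4,0,0,0,1],
])

```text
clock: 18.73
tool_pos: [0.471, -0.1585, 0.1255]
eef_rot: [0.993, 0.117, -0.001, 0.0]
contact_force: [-5.1, -0.9, 8.3]
opening: 0.003
finger_force: 4.5
```

Request:
step_arm([
  [0,0,0.4,0,0,0,1],
  [0,0,0.4,0,0,0,1],
  [0,0,0.3,0,0,0,1],
  [0,0,0,0,0,0,1],
])

```text
clock: 19.23
tool_pos: [0.4727, -0.1581, 0.115]
eef_rot: [0.993, 0.118, 0.001, 0.0]
contact_force: [-2.9, -0.0, 11.6]
opening: 0.008
finger_force: 5.8
```

```bash
python3 - <<'E'
from h import *
show()
E
```

```text
19.225 [ 0.4727 -0.1581  0.115 ] yaw 13.52 z [ 1.2e-03 -3.0e-04 -1.0e+00] [-2.86 -0.02 11.6 ] 0.008105292149296004 5.789962504059076
```

Request:
step_arm([
  [0,0,0.2,0,0,0,1],
  [0,0,0,0,0,0,1],
])

```text
clock: 19.48
tool_pos: [0.473, -0.158, 0.1133]
eef_rot: [0.993, 0.118, 0.001, 0.0]
contact_force: [-3.1, 0.8, 13.4]
opening: 0.002
finger_force: 6.7
```

Request:
step_arm([
  [0,0,0.2,0,0,0,1],
  [0,0,0,0,0,0,1],
])

```text
clock: 19.73
tool_pos: [0.4732, -0.158, 0.112]
eef_rot: [0.993, 0.118, 0.001, 0.0]
contact_force: [-4.9, 0.7, 20.2]
opening: 0.003
finger_force: 10.4
```

Request:
step_arm([
  [0,0,0.2,0,0,0,1],
  [0,0,0,0,0,0,1],
  [0,0,0,0,0,0,1],
])

```text
clock: 20.1
tool_pos: [0.4733, -0.158, 0.1112]
eef_rot: [0.993, 0.118, 0.002, 0.001]
contact_force: [-6.2, 1.3, 32.8]
opening: 0.005
finger_force: 16.5
```

```bash
python3 - <<'E'
from h import *
show()
s=snap('scene','s7');snap('wrist','w7')
for n,a in dict(x=0).items(): pass
i=cv2.imread('pics/s7.png')[160:215,265:310].astype(int);m=(i[...,0]>i[...,2]+40)&(i[...,0]>i[...,1]+30);v,u=np.nonzero(m)
if len(u):print('blue',u.mean()+265,v.mean()+160,u.min()+265,u.max()+265,v.min()+160,v.max()+160)
E
```

```text
20.1 [ 0.4733 -0.158   0.1112] yaw 13.53 z [ 0.0038 -0.001  -1.    ] [-6.22  1.29 32.8 ] 0.004627395049200266 16.475916914641857
blue 286.49367088607596 188.67088607594937 282 291 183 194
```

At the fixed stop, just past the third click. I'll ease off slightly and check that the pin is still seated.

Request:
step_arm([
  [0,0,-0.2,0,0,0,1],
  [0,0,0,0,0,0,1],
  [0,0,0,0,0,0,1],
  [0,0,0,0,0,0,1],
])

```text
clock: 20.7
tool_pos: [0.4731, -0.158, 0.1121]
eef_rot: [0.993, 0.118, 0.001, 0.0]
contact_force: [-4.9, 0.4, 20.4]
opening: -0.001
finger_force: 10.2
```

```bash
python3 - <<'E'
from h import *
show();snap('scene','s8')
for f,y in(('s6',165),('s8',170)):
    i=cv2.imread(f'pics/{f}.png')[y:y+40,265:310].astype(int);m=(i[...,0]>i[...,2]+40)&(i[...,0]>i[...,1]+30);v,u=np.nonzero(m);print(f,u.mean()+265,v.mean()+y,len(u))
h=SEAT+PY*.018
for d in(0,.003): print(proj('s6',h+PY*d),proj('s8',h+PX*.0004+PY*d-[0,0,.0295]))
E
```

```text
20.7 [ 0.4731 -0.158   0.1121] yaw 13.52 z [ 2.8e-03 -6.0e-04 -1.0e+00] [-4.9   0.41 20.39] -0.0006734880920168613 10.223521515727043
s6 286.14285714285717 182.28571428571428 70
s8 286.59493670886076 188.56962025316454 79
[286.38805095 181.56075407] [286.16430771 188.71293189]
[286.04965458 182.26749069] [285.83058071 189.41834315]
```

```bash
python3 -c "
from plant import r
print(r.finish_job())"
```

```text
the job is handed in; nothing more can be done
None
```

The pin is in and its head looks fully home against the fork, and I handed the job in at about 21 s with the arm still holding the grip at the stop just past the third click, pushing down with about 20 N; no verdict came back.

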